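Uncover the pot and hold the wooden spatula ready over it

TASK

Take the lid off the pot by its knob and set it down flat on the round cork trivet, without dropping it. Then draw the wooden spatula up out of the white utensil block and finish holding it in the gripper over the open pot, blade down, slanted about 45 degrees from upright, with the blade's end above the middle of the pot and a few centimetres higher than the rim, touching nothing else. Keep holding it still there; do not move the pot, and leave the black turner, the pepper mill and the jar where they are.

Things in the scene. Friction and masses are not known exactly. Their poses are not given: they have to be found in the camera images.
- pot: Steel cooking pot, loose on the hob's grate (top 34 mm above the worktop); outer diameter 184 mm, wall 4 mm, 110 mm tall, 1.3 kg; two loop handles reach 130 mm from the axis along its +y and -y, 88 mm up. Vegetables in its lower half. Origin: centre of its underside, z up.
- pot_rim (a point): Centre of the pot's mouth, at rim height (110 mm above the pot's underside, 144 mm above the worktop).
- lid: Steel lid, loose on the pot at the start; diameter 190 mm, about 0.35 kg, domed to 22 mm, with a centring step below (166 mm diameter, 6 mm deep) on which it stands when set down. Black round knob, 38 mm diameter, on a short stem in the middle, from 32 to 62 mm above the origin. Origin: centre of the step's underside, z up; 138 mm above the worktop on the pot.
- lid_knob (a point): Point on the lid's axis at which to grip the knob, 48 mm above the lid's origin.
- trivet: Round cork trivet, fixed, 200 mm diameter, 10 mm thick, flat on the worktop to one side of the hob (left or right). Origin: centre of its underside, z up.
- holder: White ceramic utensil block, fixed, 170 (x) by 100 (y) by 110 mm tall, on the other side of the hob from the trivet. Two slots open to the top, each 14 by 67 mm (long along its y), 104 mm deep, at x = -42 and +42 mm; the spatula stands in one, the black turner in the other (either way round). Origin: centre of its underside, z up.
- spatula: Pale wooden spatula, 244 mm long, about 70 g, standing blade down in a slot, may lean a few degrees. Blade 60 mm wide (y), 6 mm thick (x), from 0 to 80 mm along its z; neck 20 by 8 mm up to 110 mm; straight handle 20 mm (y) by 12 mm (x) up to 244 mm. Origin: middle of the blade's end (lower end), z along the handle to its top.
- spatula_tip (a point): Middle of the blade's end edge (same as the spatula's origin).
- spatula_grip (a point): Point on the spatula's axis where the handle can be gripped, 212 mm from the blade's end, 32 mm below the handle's top.
- turner: Black plastic slotted turner, same size and shape as the spatula, standing in the other slot; stays there. Origin: middle of its blade's end, z up the handle.
- mill: Bystander: dark wooden pepper mill, 52 mm diameter, 140 mm tall. Origin: centre of its underside.
- jar: Bystander: pale glass-and-brown jar with a red cap, 68 mm diameter, 90 mm tall. Origin: centre of its underside.
- hob: Gas hob, fixed: black plate 460 (x) by 300 (y) by 10 mm with a dark grate 34 mm high, under the pot; four small knobs, 28 mm high, on its robot side, not used. Origin: centre of its underside.
There are look-alikes about, which are no part of the job. Of the things shaped like the trivet, the cork one is meant.

How it is judged:
By the outcome, as a careful person would: the job done as asked, in the order asked, and still so for the second after the job is handed in, while the arm keeps its last pose, push and grip.
It also fails if it takes over 58 s, if anything falls off the work surface, if the arm or the gripper's body presses on something with over 40 N, if the wrist force passes 120 N, or if a joint passes its speed limit or range.

ROBOT

A 6-joint arm with a two-finger parallel gripper is mounted at the origin on the work surface. World frame = base frame: x ahead of the robot, y to its left, z up, the work surface at z = 0. Lengths are in m, angles in rad, forces in N, time in s.
With the tool pointing down it reaches from about 0.3 to 0.875 m from the base axis. Payload 6.4 kg.
Tool frame: the origin (TCP) lies between the finger pads; the fingertips stand tip_reach ahead of it and the grasp point (between the pads) lies 8 mm behind it (tip_reach is the distance from the TCP to the fingertips, in m); z points along the fingers, y is the line along which they close (so a half turn about z gives the same grasp; the last joint's range is limited). The gripper opens to 85 mm and grips with 20 to 120 N. Pads are 22 mm wide; open, the fingers measure 114 mm over their backs; the gripper's body (76 mm by 85 mm) begins 54 mm behind the grasp point. The pads swing forward as they close: fully open they stand 13 mm farther back than shut.
Start: joints at [0.933, 0.181, 1.607, -0, 1.354, -0.206], TCP at [0.241, 0.522, 0.242] pointing down, gripper open.
Joint ranges: [-2.99, 2.99], [-0.89, 2.07], [0.3, 2.58], [-1.14, 4.28], [0, 2.63], [-3.12, 3.12]. Speed limits (rad/s): [2.57, 2.57, 3.01, 3.14, 3.14, 3.14].

INTERFACE

Orientations are given as a rotation vector (axis times angle).
In Python, from workcell import observe, grab_frame, camera_model, sign_off, tip_reach gives the robot as it stands. The module is installed in compiled form; this text tells all that it offers.
- The arm moves only by the tool move_arm, never from a script. Its argument "targets" is text: rows parted by semicolons, each of 5 numbers parted by spaces: the opening, from 0 (shut) to 1 (fully open), then the shift along the tool's x, y, z each as a share of 10 cm, from -1 to 1, then the turn about the tool's z as a share of 30 degrees, from -1 to 1. A call has 1 to 20 rows; each row is the pose to reach, as a shift and turn from the pose commanded when the call began, along the tool's axes at that moment; what a row does not reach only later rows make up. A row lasts 1/10 s, in which the tool goes at most 50 mm and 8.59 degrees, less where a joint would pass 70% of its speed; a pose out of reach is approached as far as the arm can. A call with a number of a shift or a turn outside -1 to 1 is refused whole. A call with a gripper value outside its range is refused whole. The fingers move at their own pace and stop on an object; "grip_force" is the grip in N (left out, the last holds). Time passes only in rows, so rows that repeat a pose let the fingers close. It gives the time, the measured TCP pose, the force, the opening and the grip force at its end, in the units of the state.
- observe(): the state, without advancing time (a new reading comes with each control period).
- grab_frame(name): name is "scene" or "top" or "wrist"; returns (picture, depth): 480x640x3 uint8, blue, green, red; 480x640 float32, m along the optical axis (not along the pixel's ray), 0 where there is no reading.
- camera_model(name): a dict with "mtx" (3x3 intrinsics, pixels), "view" (4x4, takes a point from world to camera coordinates). Camera axes: x right, y down, z forward; pixel columns grow to the right and rows downward; lengths in m; the calibration is good to about 2 mm. A picture is of the moment at which its call begins: read the wrist's pose just before it. camera_model takes no time and is no camera call; for the wrist camera it gives the pose at the moment of the call.
- sign_off(): hands the job in; it is judged then, once.
The state is a dict: "clock": time; "q": joint angles; "qvel": joint speeds; "effort": joint torques, N m; "ee_pos": TCP position; "eef_rot": TCP orientation; "contact_force": force on the tool from outside, world axes, zero at the start; "ft_torque": the same for the moment, N m; "width": finger opening in m; "grasp_force": force on a finger pad.
Only numpy, scipy, OpenCV 4.12 (cv2) and the standard library are available. Lean on these libraries where they do the work, as an engineer would, in place of code of your own. Each camera call takes 0.05 s, during which the arm holds its last target. There are 200 camera calls.

## Working session

There is one attempt and no reset: what is moved stays moved. The work goes in short steps, Python scripts to look and compute and a tool call to move; the robot and the scene stay as the last step left them, time stands still between calls to the robot, and variables do not carry over. Pictures are saved under pics/ and viewed, at most 10 in all, crops included, and the job is handed in when it is done.

Besides the shell and the picture viewer there is one more tool, called after ">>>" in YAML: its name, and indented under it one key for each argument. move_arm: Moves the arm, as the interface text tells. Its arguments: {"type":"object","properties":{"targets":{"type":"string"},"grip_force":{"type":"number"}},"required":["targets"]}

```bash
mkdir -p pics; cat > h.py <<'E'
import numpy as np, cv2
from scipy.spatial.transform import Rotation as R
from workcell import observe, grab_frame, camera_model, sign_off, tip_reach
def cloud(name, depth, m=None):
    m=m or camera_model(name); K=np.array(m["mtx"]); V=np.array(m["view"])
    v,u=np.mgrid[0:480,0:640]
    c=np.stack([(u-K[0,2])/K[0,0]*depth,(v-K[1,2])/K[1,1]*depth,depth],-1)
    return (c-V[:3,3])@V[:3,:3]
E
python3 - <<'E'
from h import *
s=observe(); print(s["clock"],s["ee_pos"],s["eef_rot"],s["width"],tip_reach if not callable(tip_reach) else tip_reach())
for n in("scene","top"):
    m=camera_model(n); p,d=grab_frame(n); cv2.imwrite(f"pics/{n}0.png",p); np.savez(f"{n}0.npz",p=p,d=d); V=np.array(m["view"]); print(n,-V[:3,:3].T@V[:3,3],V[2,:3],m["mtx"][0][0])
E
```

```text
0.0 [0.24032344 0.52178823 0.24138043] [-6.72909930e-01 -3.06795098e+00  2.52573163e-03] 0.08566980651336424 0.011
scene [ 1.24831874 -0.23066952  1.1430591 ] [-0.61897673  0.25348449 -0.74337973] 532.3068332940187
top [0.21596495 0.12272018 1.38088694] [ 0.17900503 -0.00638232 -0.98382746] 452.08806930160074
```

View pics/scene0.png

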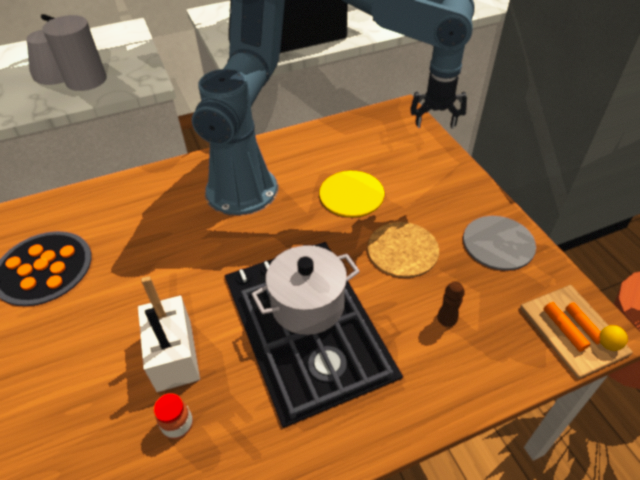

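View pics/top0.png

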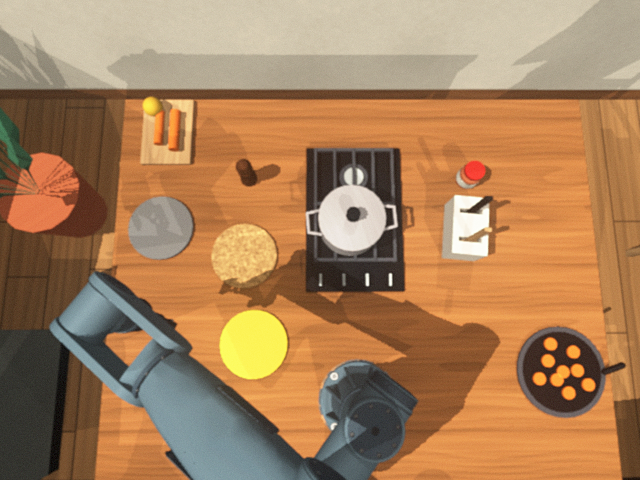

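Scene: pot with black knob (scene px 306,265; top 353,213), cork trivet (top 245,256), white block (top 467,228) with the pale spatula in the robot-side slot (handle top px 489,231), turner in the far slot (490,203), mill (246,172), jar (472,174). Now measure.

```bash
python3 - <<'E'
from h import *
D={}
for n in("scene","top"):
    z=np.load(n+"0.npz"); p=z["p"]; d=z["d"]; X=cloud(n,d); D[n]=(p,X)
    hsv=cv2.cvtColor(p,cv2.COLOR_BGR2HSV)
    def st(name,m):
        P=X[m&(d>0)]
        if len(P)<4: print(n,name,len(P));return
        print(n,name,len(P),"med",np.median(P,0).round(4),"min",np.percentile(P,2,axis=0).round(3),"max",np.percentile(P,98,axis=0).round(3)); return P
    def near(cx,cy,r): return (np.hypot(X[...,0]-cx,X[...,1]-cy)<r)
    # trivet : circle fit from image px
    u,v,r=(245,256,40) if n=="top" else (403,249,45)
    vv,uu=np.mgrid[0:480,0:640]; W=np.hypot(uu-u,vv-v)<r
    P=st("trivet",W&(X[...,2]>0.006)&(X[...,2]<0.016))
    if P is not None: print(n," minEncl",cv2.minEnclosingCircle(P[:,:2].astype(np.float32)))
    u,v=(353,213) if n=="top" else (306,265)
    W=np.hypot(uu-u,vv-v)<14
    P=st("knob",W&(X[...,2]>0.185))
    if P is not None: print("  top disc",P[P[:,2]>P[:,2].max()-.006].mean(0), cv2.minEnclosingCircle(P[:,:2].astype(np.float32)))
    W=np.hypot(uu-u,vv-v)<60
    P=st("lid",W&(X[...,2]>0.140)&(X[...,2]<.168))
    if P is not None: print("  ",cv2.minEnclosingCircle(P[:,:2].astype(np.float32)))
    W=(uu>435)&(uu<500)&(vv>185)&(vv<265) if n=="top" else (uu>130)&(uu<205)&(vv>270)&(vv<392)
    P=st("holdertop",W&(abs(X[...,2]-.11)<.006)&(hsv[...,1]<60)&(hsv[...,2]>150))
    if P is not None: print("  ",cv2.minAreaRect((P[:,:2]*1000).astype(np.float32)))
    P=st("handles",W&(X[...,2]>.125))
    if P is not None:
        c=hsv[W&(X[...,2]>.125)&(d>0)]
        for nm,mm in(("spat",c[:,2]>90),("turn",c[:,2]<60)):
            Q=P[mm]; print("  ",nm,len(Q))
            for a in np.arange(.12,.27,.02):
                q=Q[(Q[:,2]>=a)&(Q[:,2]<a+.02)]
                if len(q): print("    ",q.mean(0).round(4),len(q),q.min(0).round(3),q.max(0).round(3))
E
```

```text
scene trivet 2672 med [0.4334 0.3386 0.0094] min [0.34  0.252 0.006] max [0.52  0.431 0.014]
scene  minEncl ((0.42325544357299805, 0.33049553632736206), 0.15682655572891235)
scene knob 218 med [0.5186 0.0187 0.1985] min [0.497 0.002 0.186] max [0.532 0.037 0.203]
  top disc [0.51494798 0.01991942 0.2003269 ] ((0.5136585235595703, 0.019019993022084236), 0.020317113026976585)
scene lid 3779 med [0.5293 0.012  0.1525] min [ 0.43  -0.066  0.145] max [0.601 0.105 0.161]
   ((0.511029839515686, 0.01997149921953678), 0.0975479781627655)
scene holdertop 2107 med [ 0.5157 -0.3164  0.1095] min [ 0.417 -0.376  0.105] max [ 0.584 -0.273  0.114]
   ((498.8367614746094, -324.5709533691406), (100.36351776123047, 176.07923889160156), 84.13583374023438)
scene handles 792 med [ 0.5378 -0.3241  0.1978] min [ 0.456 -0.338  0.129] max [ 0.548 -0.311  0.25 ]
   spat 455
     [ 0.4767 -0.321   0.1333] 44 [ 0.457 -0.339  0.125] [ 0.545 -0.31   0.14 ]
     [ 0.4785 -0.3213  0.1509] 59 [ 0.457 -0.339  0.14 ] [ 0.546 -0.31   0.159]
     [ 0.4764 -0.3209  0.1701] 67 [ 0.455 -0.338  0.161] [ 0.547 -0.31   0.18 ]
[... 2164 characters left out ...]
0.2301] 30 [ 0.449 -0.335  0.22 ] [ 0.544 -0.308  0.24 ]
     [ 0.477  -0.3209  0.2484] 57 [ 0.449 -0.338  0.241] [ 0.544 -0.308  0.254]
   turn 14
     [ 0.5381 -0.3184  0.1293] 2 [ 0.537 -0.319  0.126] [ 0.539 -0.318  0.132]
     [ 0.5386 -0.3181  0.1552] 2 [ 0.537 -0.318  0.151] [ 0.54  -0.318  0.16 ]
     [ 0.5359 -0.3204  0.1763] 2 [ 0.533 -0.323  0.175] [ 0.538 -0.317  0.178]
     [ 0.538  -0.3172  0.1897] 2 [ 0.536 -0.318  0.184] [ 0.54  -0.316  0.196]
     [ 0.5385 -0.3174  0.2082] 2 [ 0.537 -0.319  0.204] [ 0.54  -0.316  0.212]
     [ 0.5341 -0.3223  0.2308] 3 [ 0.532 -0.325  0.225] [ 0.537 -0.319  0.237]
     [ 0.5406 -0.3185  0.2493] 1 [ 0.541 -0.319  0.249] [ 0.541 -0.319  0.249]
```

>>> move_arm:
  targets: "1 -0.23 -0.17 0 0; 1 -0.46 -0.34 0 0; 1 -0.69 -0.51 0 0; 1 -0.91 -0.68 0 0"

```text
clock: 0.5
ee_pos: [0.295, 0.4212, 0.2418]
eef_rot: [-0.672, -3.068, 0.001]
contact_force: [0.6, -0.1, -0.5]
width: 0.0855
grasp_force: 0.0
```

>>> move_arm:
  targets: "1 -0.23 -0.17 0 0; 1 -0.46 -0.34 0 0; 1 -0.69 -0.51 0 0; 1 -0.91 -0.68 0 0"

```text
clock: 0.9
ee_pos: [0.3492, 0.3213, 0.242]
eef_rot: [-0.673, -3.068, 0.001]
contact_force: [-0.0, -0.4, 0.6]
width: 0.086
grasp_force: 0.0
```

>>> move_arm:
  targets: "1 -0.23 -0.17 0 0; 1 -0.46 -0.34 0 0; 1 -0.69 -0.51 0 0; 1 -0.91 -0.68 0 0"

```text
clock: 1.3
ee_pos: [0.4034, 0.2216, 0.242]
eef_rot: [-0.673, -3.068, 0.0]
contact_force: [0.4, 0.9, 0.6]
width: 0.0856
grasp_force: 0.0
```

>>> move_arm:
  targets: "1 -0.23 -0.17 0 0; 1 -0.46 -0.34 0 0; 1 -0.69 -0.51 0 0; 1 -0.91 -0.68 0 0; 1 -0.91 -0.68 0 0; 1 -0.91 -0.68 0 0"

```text
clock: 1.9
ee_pos: [0.4572, 0.1226, 0.2419]
eef_rot: [-0.675, -3.067, -0.0]
contact_force: [0.7, 0.3, -0.2]
width: 0.0855
grasp_force: 0.0
```

```bash
cat >> h.py <<'E'
def go(target, yaw=None):
    "shares (of 10 cm) to a world TCP target; axes"
    s=observe(); Rm=R.from_rotvec(s["eef_rot"]).as_matrix(); d=np.array(target)-s["ee_pos"]
    print("clock",s["clock"],"pos",np.round(s["ee_pos"],4),"x",Rm[:,0].round(3),"y",Rm[:,1].round(3),"shares",(Rm.T@d*10).round(3),"q",np.round(s["q"],2),"w",s["width"],"F",s["contact_force"],"g",s["grasp_force"])
E
python3 - <<'E'
from h import *
m=camera_model("wrist"); p,d=grab_frame("wrist"); cv2.imwrite("pics/w1.png",p)
X=cloud("wrist",d,m); Z=X[...,2]
k=(d>0)&(Z>.188)&(Z<.215)&(np.hypot(X[...,0]-.512,X[...,1]-.02)<.04)
P=X[k]; print(len(P),P.max(0),P.min(0)); 
if len(P): T=P[P[:,2]>.197]; print(cv2.minEnclosingCircle(T[:,:2].astype(np.float32)),np.median(T,0))
V=np.array(m["view"]); print(-V[:3,:3].T@V[:3,3],V[2,:3])
k=(d>0)&(abs(Z-.152)<.01); P=X[k]; print(len(P),P.min(0),P.max(0))
go([.512,.0205,.2418])
E
```

```text
886 [0.51933885 0.04067875 0.20067069] [0.49441117 0.02491679 0.18802103]
((0.5052005648612976, 0.0359763503074646), 0.008539731614291668) [0.5065384  0.03600734 0.19849748]
[0.39687479 0.15015803 0.37264698] [ 0.23926854 -0.11072979 -0.96461882]
35513 [ 0.41789407 -0.06297917  0.14225398] [0.57242576 0.11577758 0.16114128]
clock 1.95 pos [0.4569 0.1231 0.2419] x [-0.908  0.419  0.001] y [ 0.419  0.908 -0.   ] shares [-0.93  -0.701  0.   ] q [ 0.01 -0.05  1.85  0.    1.34 -1.13] w 0.08552049617106978 F [-0.18107981  0.30112086 -0.23601681] g 0.0
```

View pics/w1.png

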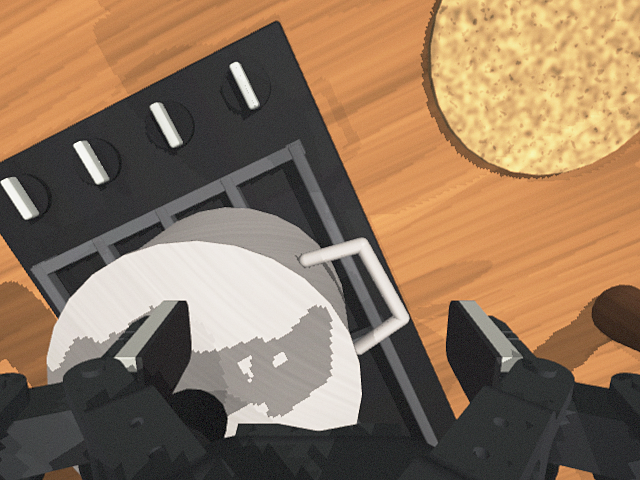

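Wrist view: knob (~205,415) half hidden by a finger, trivet top right. The two fixed views agree on the knob within 3 mm, so I grasp.

>>> move_arm:
  targets: "1 -0.31 -0.23 0 0; 1 -0.62 -0.46 0 0; 1 -0.93 -0.70 0 0; 1 -0.93 -0.70 0 0; 1 -0.93 -0.70 0.2 0; 1 -0.93 -0.70 0.4 0; 1 -0.93 -0.70 0.58 0; 1 -0.93 -0.70 0.64 0; 1 -0.93 -0.70 0.64 0; 1 -0.93 -0.70 0.64 0"

```text
clock: 2.95
ee_pos: [0.5129, 0.021, 0.1791]
eef_rot: [0.671, 3.068, 0.0]
contact_force: [-0.0, 0.4, 0.6]
width: 0.0857
grasp_force: 0.0
```

>>> move_arm:
  targets: "0.5 0 0 0 0; 0.4 0 0 0 0; 0.3 0 0 0 0; 0.2 0 0 0 0; 0.2 0 0 0 0; 0.2 0 0 0 0; 0.2 0 0 0 0; 0.2 0 0 0 0"
  grip_force: 50

```text
clock: 3.75
ee_pos: [0.5131, 0.0204, 0.179]
eef_rot: [0.673, 3.067, 0.0]
contact_force: [0.3, 0.2, 6.5]
width: 0.0372
grasp_force: 50.4
```

>>> move_arm:
  targets: "0.1 0 0 -0.05 0; 0.1 0 0 -0.1 0; 0.1 0 0 -0.2 0; 0.1 0 0 -0.35 0; 0.1 0 0 -0.5 0; 0.1 0 0 -0.6 0; 0.1 0 0 -0.6 0; 0.1 0 0 -0.6 0"

```text
clock: 4.55
ee_pos: [0.5124, 0.0204, 0.2382]
eef_rot: [-0.673, -3.069, 0.0]
contact_force: [-0.7, -0.8, -2.8]
width: 0.0371
grasp_force: 50.3
```

```bash
python3 - <<'E'
from h import *
p,d=grab_frame("scene"); X=cloud("scene",d)
hsv=cv2.cvtColor(p,cv2.COLOR_BGR2HSV); cv2.imwrite("pics/s2.png",p[150:450,150:550])
k=(d>0)&(hsv[...,1]<50)&(hsv[...,2]>90)&(np.hypot(X[...,0]-.512,X[...,1]-.02)<.12)&(X[...,2]>.19)&(X[...,2]<.25)
P=X[k]; print(len(P),P.min(0),P.max(0))
# trivet centre by colour ellipse & ray to z=.01
for n in("scene","top"):
    z=np.load(n+"0.npz"); m=camera_model(n); h=cv2.cvtColor(z["p"],cv2.COLOR_BGR2HSV); u,v=(245,256) if n=="top" else (403,249)
    Xn=cloud(n,z["d"]); vv,uu=np.mgrid[0:480,0:640]
    mk=((h[...,0]>14)&(h[...,0]<26)&(h[...,1]>70)&(np.hypot(uu-u,vv-v)<48)).astype(np.uint8)
    mk=cv2.morphologyEx(mk,cv2.MORPH_OPEN,np.ones((3,3)));mk=cv2.morphologyEx(mk,cv2.MORPH_CLOSE,np.ones((7,7)))
    c=max(cv2.findContours(mk,0,1)[0],key=cv2.contourArea); e=cv2.fitEllipse(cv2.convexHull(c)); print(n,e)
    V=np.array(m["view"]); K=np.array(m["mtx"]); r=V[:3,:3].T@np.linalg.inv(K)@[*e[0],1]; o=-V[:3,:3].T@V[:3,3]; print((o+r*(.01-o[2])/r[2]).round(4))
go([.424,.343,.239])
E
```

```text
3250 [ 0.42342944 -0.0743178   0.20013638] [0.60830661 0.11311329 0.2499003 ]
scene ((403.1786193847656, 249.0028839111328), (55.274131774902344, 72.48211669921875), 96.58253479003906)
[0.4345 0.3398 0.01  ]
top ((243.52821350097656, 255.3480682373047), (64.24934387207031, 66.47498321533203), 66.47381591796875)
[0.4249 0.3453 0.01  ]
clock 4.6 pos [0.5121 0.0204 0.2376] x [-0.908  0.419  0.001] y [ 0.419  0.908 -0.   ] shares [ 2.15   2.561 -0.012] q [-0.19  0.05  1.77 -0.    1.33 -1.33] w 0.036821175917016155 F [ 0.23894163  0.06226038 -2.59613296] g 50.28650164604187
```

View pics/s2.png

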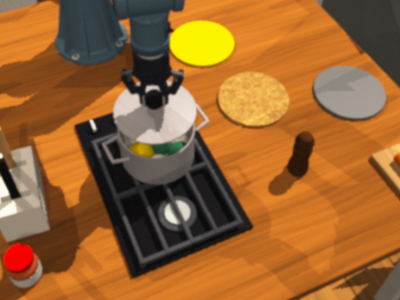

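Lid is up, level, pot open (crop 155,135); trivet at (253,98). Carry it over.

>>> move_arm:
  targets: "0.1 0.08 0.1 0 0; 0.1 0.2 0.24 0 0; 0.1 0.37 0.45 0 0; 0.1 0.54 0.65 0 0; 0.1 0.71 0.86 0 0"

```text
clock: 5.1
ee_pos: [0.4829, 0.1298, 0.2375]
eef_rot: [-0.673, -3.067, 0.0]
contact_force: [0.8, -0.3, -3.0]
width: 0.037
grasp_force: 50.4
```

>>> move_arm:
  targets: "0.1 0.17 0.2 0 0; 0.1 0.35 0.41 0 0; 0.1 0.53 0.63 0 0; 0.1 0.71 0.86 0 0"

```text
clock: 5.5
ee_pos: [0.4541, 0.2376, 0.2375]
eef_rot: [-0.672, -3.067, 0.001]
contact_force: [0.4, -0.4, -2.4]
width: 0.0367
grasp_force: 50.4
```

>>> move_arm:
  targets: "0.1 0.17 0.2 0 0; 0.1 0.35 0.41 0 0; 0.1 0.52 0.63 0 0; 0.1 0.65 0.78 0 0; 0.1 0.71 0.86 0 0; 0.1 0.71 0.86 0.1 0; 0.1 0.71 0.86 0.25 0; 0.1 0.71 0.86 0.4 0; 0.1 0.71 0.86 0.6 0; 0.1 0.71 0.86 0.8 0; 0.1 0.71 0.86 0.95 0; 0.1 0.71 0.86 1 0; 0.1 0.71 0.86 1 0"

```text
clock: 6.8
ee_pos: [0.4266, 0.3431, 0.1371]
eef_rot: [-0.674, -3.067, 0.002]
contact_force: [-0.5, -0.7, -2.5]
width: 0.0369
grasp_force: 50.5
```

```bash
python3 - <<'E'
from h import *
go([.427,.343,.051])
E
```

```text
clock 6.8 pos [0.4266 0.3431 0.1371] x [-0.908  0.419  0.001] y [ 0.419  0.908 -0.002] shares [-0.005  0.002  0.861] q [ 0.46  0.24  1.76 -0.    1.14 -0.68] w 0.03687749268557298 F [-0.48570958 -0.67172567 -2.45050994] g 50.52599251270294
```

>>> move_arm:
  targets: "0.1 0 0 0.15 0; 0.1 0 0 0.35 0; 0.1 0 0 0.55 0; 0.1 0 0 0.7 0; 0.1 0 0 0.78 0; 0.1 0 0 0.82 0; 0.1 0 0 0.82 0; 0.1 0 0 0.83 0; 0.1 0 0 0.84 0"

```text
clock: 7.7
ee_pos: [0.4277, 0.3442, 0.0551]
eef_rot: [0.673, 3.067, 0.002]
contact_force: [0.5, -0.1, -3.1]
width: 0.0368
grasp_force: 50.5
```

>>> move_arm:
  targets: "0.1 0 0 0.01 0; 0.1 0 0 0.015 0; 0.1 0 0 0.02 0; 0.1 0 0 0.02 0"

```text
clock: 8.1
ee_pos: [0.4271, 0.3438, 0.0523]
eef_rot: [-0.673, -3.069, 0.0]
contact_force: [0.6, 0.4, -2.8]
width: 0.037
grasp_force: 50.5
```

>>> move_arm:
  targets: "0.1 0 0 0.005 0; 0.1 0 0 0.01 0; 0.1 0 0 0.015 0; 0.1 0 0 0.015 0"

```text
clock: 8.5
ee_pos: [0.4271, 0.3438, 0.0511]
eef_rot: [-0.673, -3.069, 0.0]
contact_force: [-1.8, -1.1, 1.3]
width: 0.0367
grasp_force: 51.0
```

>>> move_arm:
  targets: "0.4 0 0 0 0; 0.6 0 0 0 0; 0.8 0 0 0 0; 1 0 0 0 0; 1 0 0 0 0; 1 0 0 0 0; 1 0 0 -0.1 0; 1 0 0 -0.3 0; 1 0 0 -0.6 0; 1 0 0 -1 0"

```text
clock: 9.5
ee_pos: [0.4259, 0.3432, 0.1509]
eef_rot: [-0.673, -3.066, 0.003]
contact_force: [0.3, 0.2, -0.2]
width: 0.0854
grasp_force: 0.0
```

>>> move_arm:
  targets: "1 0 0 -0.4 0; 1 0 0 -0.8 0; 1 0 0 -1 0; 1 0 0 -1 0"

```text
clock: 9.9
ee_pos: [0.429, 0.3449, 0.2558]
eef_rot: [0.671, 3.062, 0.008]
contact_force: [-0.2, 0.8, -0.1]
width: 0.0851
grasp_force: 0.0
```

```bash
python3 - <<'E'
from h import *
p,d=grab_frame("scene"); X=cloud("scene",d); cv2.imwrite("pics/s3.png",p[150:450,100:500])
k=(d>0)&(np.hypot(X[...,0]-.427,X[...,1]-.343)<.12)&(X[...,2]>.02)&(X[...,2]<.036)
P=X[k]; print(len(P),P.min(0),P.max(0),cv2.minEnclosingCircle(P[:,:2].astype(np.float32)))
go([.457,-.321,.29])
# spatula handle: pale wood mask, tops, by height slices, both views
for n in("scene","top"):
    z=np.load(n+"0.npz"); h=cv2.cvtColor(z["p"],cv2.COLOR_BGR2HSV); Xn=cloud(n,z["d"])
    k=(z["d"]>0)&(np.hypot(Xn[...,0]-.456,Xn[...,1]+.32)<.04)&(Xn[...,2]>.118)
    P=Xn[k]
    for a in np.arange(.12,.26,.027):
        q=P[(P[:,2]>=a)&(P[:,2]<a+.027)]
        if len(q)>3: print(n,q.mean(0).round(4),len(q),np.percentile(q,5,axis=0).round(4),np.percentile(q,95,axis=0).round(4))
    T=P[P[:,2]>.244]; print("top rect",P[:,2].max(),cv2.minAreaRect((T[:,:2]*1000).astype(np.float32)))
E
```

```text
2092 [0.33606716 0.24626557 0.02001009] [0.52393715 0.43594353 0.03599151] ((0.4291696548461914, 0.34169909358024597), 0.09556515514850616)
clock 9.95 pos [0.4279 0.3443 0.253 ] x [-0.908  0.418 -0.003] y [0.418 0.908 0.003] shares [-3.049 -5.919 -0.381] q [ 0.46  0.11  1.66 -0.    1.36 -0.68] w 0.08544251028773166 F [-0.85624687 -0.66392089 -0.65170911] g 0.0
scene [ 0.4619 -0.3186  0.1344] 61 [ 0.4578 -0.3271  0.123 ] [ 0.4645 -0.3109  0.146 ]
scene [ 0.4617 -0.3199  0.1614] 71 [ 0.4581 -0.3289  0.1493] [ 0.4647 -0.3106  0.1726]
scene [ 0.4622 -0.3197  0.1883] 77 [ 0.4584 -0.3292  0.1762] [ 0.4652 -0.311   0.1987]
scene [ 0.4621 -0.3199  0.2152] 81 [ 0.4595 -0.3287  0.2024] [ 0.4651 -0.3107  0.2277]
scene [ 0.4599 -0.32    0.2423] 102 [ 0.4529 -0.3291  0.23  ] [ 0.4638 -0.3109  0.2507]
top rect 0.25154062123379795 ((458.43499755859375, -320.6299743652344), (19.080127716064453, 14.685375213623047), 81.86141967773438)
top [ 0.4529 -0.3128  0.1335] 23 [ 0.449  -0.3212  0.1223] [ 0.4602 -0.3085  0.145 ]
top [ 0.4524 -0.3139  0.1592] 26 [ 0.4488 -0.3242  0.1485] [ 0.4588 -0.308   0.1724]
top [ 0.4528 -0.3138  0.1864] 28 [ 0.4488 -0.3244  0.1761] [ 0.4599 -0.3084  0.1979]
top [ 0.452  -0.3147  0.214 ] 32 [ 0.449  -0.3255  0.2015] [ 0.4585 -0.308   0.2268]
top [ 0.4544 -0.316   0.245 ] 55 [ 0.4492 -0.3256  0.2316] [ 0.4612 -0.3088  0.2521]
top rect 0.25286993266023344 ((455.4997863769531, -318.28509521484375), (19.971229553222656, 12.275042533874512), 81.93013763427734)
```

View pics/s3.png

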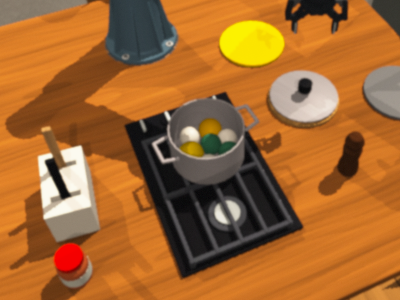

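Lid sits flat on the trivet (crop 303,97), pot open. The spatula stands upright at (0.4555, -0.319), its width axis at about 83°. Go there.

>>> move_arm:
  targets: "1 -0.05 -0.1 -0.19 0; 1 -0.2 -0.4 -0.38 0; 1 -0.35 -0.7 -0.38 0; 1 -0.5 -0.98 -0.38 0"

```text
clock: 10.35
ee_pos: [0.4307, 0.2327, 0.2876]
eef_rot: [-0.672, -3.067, 0.002]
contact_force: [-0.5, -0.4, -0.5]
width: 0.0856
grasp_force: 0.0
```

>>> move_arm:
  targets: "1 -0.17 -0.33 0 0; 1 -0.34 -0.66 0 0; 1 -0.5 -0.98 0 0"

```text
clock: 10.65
ee_pos: [0.4347, 0.1225, 0.287]
eef_rot: [-0.672, -3.066, 0.001]
contact_force: [1.9, -0.9, 0.4]
width: 0.0857
grasp_force: 0.0
```

>>> move_arm:
  targets: "1 -0.17 -0.33 0 0; 1 -0.34 -0.66 0 0; 1 -0.5 -0.98 0 0"

```text
clock: 10.95
ee_pos: [0.4392, 0.0128, 0.2871]
eef_rot: [-0.673, -3.066, -0.0]
contact_force: [0.6, 0.1, 0.2]
width: 0.086
grasp_force: 0.0
```

>>> move_arm:
  targets: "1 -0.17 -0.33 0 0; 1 -0.34 -0.66 0 0; 1 -0.5 -0.98 0 0"

```text
clock: 11.25
ee_pos: [0.4437, -0.0971, 0.287]
eef_rot: [-0.673, -3.066, -0.001]
contact_force: [1.1, -0.7, 0.1]
width: 0.0858
grasp_force: 0.0
```

>>> move_arm:
  targets: "1 -0.17 -0.33 0 -0.2; 1 -0.34 -0.66 0 -0.4; 1 -0.5 -0.98 0 -0.62; 1 -0.5 -0.98 0 -0.62; 1 -0.5 -0.98 0 -0.62"

```text
clock: 11.75
ee_pos: [0.4482, -0.2057, 0.2869]
eef_rot: [-0.173, -3.134, -0.004]
contact_force: [0.7, 1.1, -0.1]
width: 0.085
grasp_force: 0.0
```

```bash
python3 - <<'E'
from h import *
go([.4555,-.3195,.29])
m=camera_model("wrist"); p,d=grab_frame("wrist"); X=cloud("wrist",d,m); cv2.imwrite("pics/w4.png",p)
k=(d>0)&(np.hypot(X[...,0]-.456,X[...,1]+.32)<.04)&(X[...,2]>.118)&(X[...,2]<.262); P=X[k]
print(len(P))
T=P[P[:,2]>.244]
if len(T)>3: print(len(T),T[:,2].max(),cv2.minAreaRect((T[:,:2]*1000).astype(np.float32)))
E
```

```text
clock 11.75 pos [ 0.4482 -0.2057  0.2869] x [-0.994  0.11   0.003] y [0.11  0.994 0.002] shares [-0.198 -1.123 -0.034] q [-0.67 -0.04  1.75  0.    1.43 -2.13] w 0.08499778556123841 F [ 0.68761347  1.05549818 -0.0790258 ] g 0.0
5420
1275 0.25086170299705524 ((456.6299743652344, -319.6698913574219), (20.664569854736328, 12.230218887329102), 80.95138549804688)
```

View pics/w4.png

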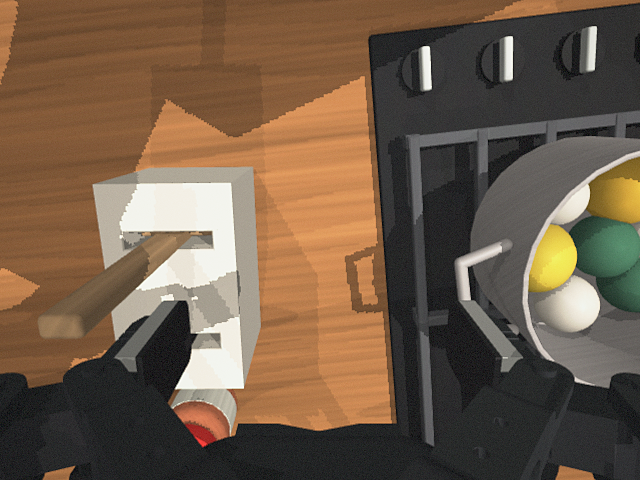

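Wrist view: spatula handle (40..190, 330..240) in the robot-side slot; wrist depth confirms its top at (0.4566,-0.3197,0.251). Grasp it.

>>> move_arm:
  targets: "1 -0.06 -0.3 0 0; 1 -0.12 -0.6 0 0; 1 -0.2 -0.9 0 0; 1 -0.2 -1 0 0; 1 -0.2 -1 0 0"

```text
clock: 12.3
ee_pos: [0.4581, -0.307, 0.2881]
eef_rot: [-0.17, -3.136, -0.002]
contact_force: [-0.2, 0.3, -1.0]
width: 0.0859
grasp_force: 0.0
```

>>> move_arm:
  targets: "1 0 -0.12 0 0; 1 0 -0.12 0 0; 1 0 -0.12 0.2 0; 1 0 -0.12 0.4 0; 1 0 -0.12 0.6 0; 1 0 -0.12 0.75 0; 1 0 -0.12 0.79 0; 1 0 -0.12 0.79 0"

```text
clock: 13.1
ee_pos: [0.4569, -0.3188, 0.2095]
eef_rot: [-0.168, -3.136, -0.001]
contact_force: [-0.1, -1.5, 0.2]
width: 0.0854
grasp_force: 0.0
```

>>> move_arm:
  targets: "0.6 0 0 0 0; 0.4 0 0 0 0; 0.3 0 0 0 0; 0.2 0 0 0 0; 0.1 0 0 0 0; 0.1 0 0 0 0; 0.1 0 0 0 0; 0.1 0 0 0 0; 0.1 0 0 0 0"
  grip_force: 40

```text
clock: 14.0
ee_pos: [0.4572, -0.3196, 0.2102]
eef_rot: [0.168, 3.137, -0.001]
contact_force: [-0.3, -0.2, 4.0]
width: 0.0193
grasp_force: 40.5
```

```bash
python3 - <<'E'
from h import *
go([.4562,-.3197,.208])
E
```

```text
clock 14.0 pos [ 0.4572 -0.3196  0.2102] x [-0.994  0.107 -0.001] y [ 0.107  0.994 -0.001] shares [ 0.009 -0.002  0.022] q [-0.82  0.17  1.68 -0.    1.28 -2.29] w 0.019343784839530243 F [-0.32690611 -0.18803347  3.95679537] g 40.47046422958374
```

>>> move_arm:
  targets: "0 0 0 -0.05 0; 0 0 0 -0.15 0; 0 0 0 -0.3 0; 0 0 0 -0.45 0; 0 0 0 -0.6 0; 0 0 0 -0.75 0; 0 0 0 -0.85 0; 0 0 0 -0.88 0; 0 0 0 -0.88 0; 0 0 0 -0.88 0"

```text
clock: 15.0
ee_pos: [0.4567, -0.319, 0.2971]
eef_rot: [-0.168, -3.136, -0.001]
contact_force: [-0.4, -0.0, -1.0]
width: 0.0192
grasp_force: 40.0
```

```bash
python3 - <<'E'
from h import *
go([.4562,-.3197,.298])
p,d=grab_frame("scene"); X=cloud("scene",d); cv2.imwrite("pics/s5.png",cv2.resize(p[150:410,80:300],None,fx=2,fy=2))
k=(d>0)&(abs(X[...,0]-.457)<.02)&(abs(X[...,1]+.32)<.05)&(X[...,2]>.115)&(X[...,2]<.30);P=X[k]
for a in np.arange(.11,.3,.015):
    q=P[(P[:,2]>=a)&(P[:,2]<a+.015)]
    if len(q)>3: print(a.round(3),len(q),q.mean(0).round(4),np.ptp(q[:,1]).round(3))
E
```

```text
clock 15.0 pos [ 0.4567 -0.319   0.2971] x [-0.994  0.107  0.001] y [0.107 0.994 0.001] shares [ 0.004 -0.007 -0.009] q [-0.82  0.1   1.59 -0.    1.46 -2.29] w 0.019182644013445802 F [-0.40203461 -0.03486709 -1.0173018 ] g 39.95976448059082
0.11 53 [ 0.4599 -0.3079  0.1203] 0.038
0.125 68 [ 0.4596 -0.3092  0.1328] 0.038
0.14 83 [ 0.4595 -0.3134  0.1484] 0.059
0.155 121 [ 0.4586 -0.3186  0.1625] 0.059
0.17 76 [ 0.4587 -0.3201  0.175 ] 0.058
0.185 43 [ 0.4601 -0.3185  0.1922] 0.02
0.2 41 [ 0.4614 -0.3192  0.2079] 0.02
0.215 45 [ 0.4614 -0.319   0.2225] 0.02
0.23 49 [ 0.4611 -0.3183  0.2372] 0.02
0.245 50 [ 0.4614 -0.319   0.2531] 0.02
0.26 47 [ 0.4612 -0.3191  0.2675] 0.02
0.275 54 [ 0.4622 -0.3195  0.2833] 0.033
0.29 73 [ 0.4636 -0.3194  0.2954] 0.047
```

View pics/s5.png

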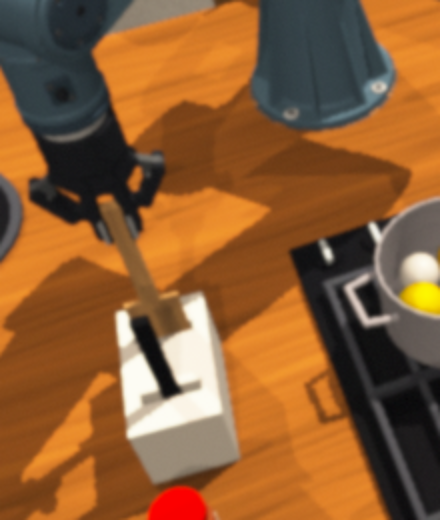

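Blade clear of the slot except its last ~15 mm (crop 155,310). Now lean it inside the slot mouth, pivoting between the pads, toward the robot.

>>> move_arm:
  targets: "0 0.05 0 -0.02 0; 0 0.16 0 -0.03 0; 0 0.25 0 -0.02 0; 0 0.34 0 -0.01 0; 0 0.43 0 0 0; 0 0.52 0 0.02 0; 0 0.61 0 0.05 0; 0 0.69 0 0.07 0; 0 0.77 0 0.11 0; 0 0.86 0 0.14 0; 0 0.95 0 0.18 0; 0 0.95 0 0.18 0"
  grip_force: 25

```text
clock: 16.25
ee_pos: [0.3612, -0.3089, 0.2791]
eef_rot: [-0.17, -3.136, -0.001]
contact_force: [1.5, 0.1, -0.8]
width: 0.0195
grasp_force: 41.2
```

```bash
cat > ang.py <<'E'
from h import *
import sys
# points below the gripper belonging to the spatula: tool-frame line fit
def spat(n,ang_hint=None):
    s=observe(); m=camera_model(n); p,d=grab_frame(n); X=cloud(n,d,m)
    Rm=R.from_rotvec(s["eef_rot"]).as_matrix(); L=(X-s["ee_pos"])@Rm
    hsv=cv2.cvtColor(p,cv2.COLOR_BGR2HSV)
    k=(d>0)&(abs(L[...,1])<.012)&(L[...,2]>.02)&(L[...,2]<.2)&(L[...,0]<.03)&(L[...,0]>-.22)&(X[...,2]>.125)&(hsv[...,1]>50)&(hsv[...,2]>60)
    q=L[k]; print(n,len(q))
    if len(q)>20:
        a=cv2.fitLine(q[:,[0,2]].astype(np.float32),cv2.DIST_HUBER,0,.001,.001).ravel()
        print(" dir",a, "angle",np.degrees(np.arctan2(abs(a[0]),abs(a[1]))),"z range",np.percentile(q[:,2],[1,99]),"x range",np.percentile(q[:,0],[1,99]))
    return p
if __name__=="__main__":
    go([.4562,-.3197,.298])
    for n in ("scene","top"): p=spat(n); cv2.imwrite(f"pics/{n}_{sys.argv[1]}.png",p)
E
python3 ang.py a
```

```text
clock 16.25 pos [ 0.3612 -0.3089  0.2791] x [-0.994  0.108  0.001] y [0.108 0.994 0.   ] shares [-0.955 -0.005 -0.19 ] q [-0.96 -0.08  1.8  -0.    1.42 -2.42] w 0.019482027341344355 F [ 1.49587252  0.13891833 -0.79512641] g 41.19036376476288
scene 679
 dir [ 0.43862945 -0.898668   -0.05680635  0.08978157] angle 26.016468 z range [0.02216607 0.15214774] x range [-0.18612311 -0.02174557]
top 221
 dir [ 0.852069    0.5234295  -0.10857697  0.08712368] angle 58.437424 z range [0.02695292 0.15158892] x range [-0.18337773 -0.04132152]
```

>>> move_arm:
  targets: "0 0.07 0 0.03 0; 0 0.13 0 0.07 0; 0 0.21 0 0.12 0; 0 0.29 0 0.17 0; 0 0.36 0 0.22 0; 0 0.43 0 0.26 0; 0 0.51 0 0.33 0; 0 0.57 0 0.39 0; 0 0.57 0 0.39 0; 0 0.57 0 0.39 0"

```text
clock: 17.35
ee_pos: [0.3053, -0.3029, 0.2405]
eef_rot: [-0.169, -3.136, -0.001]
contact_force: [0.7, -0.2, -0.5]
width: 0.0197
grasp_force: 40.4
```

```bash
python3 ang.py b
```

```text
clock 17.35 pos [ 0.3053 -0.3029  0.2405] x [-0.994  0.107  0.001] y [0.107 0.994 0.001] shares [-1.517 -0.005 -0.577] q [-1.06 -0.16  1.95 -0.    1.35 -2.52] w 0.0197067117526841 F [ 0.69467445 -0.22923501 -0.45470159] g 40.37835717201233
scene 582
 dir [ 0.7089964  -0.70521206 -0.09093401  0.06883001] angle 45.15332 z range [0.02073967 0.11472841] x range [-0.13989659 -0.03949516]
top 256
 dir [ 0.70535713 -0.7088521  -0.09771615  0.07708415] angle 44.858402 z range [0.02179464 0.11458274] x range [-0.13588959 -0.04017413]
```

View pics/scene_b.png

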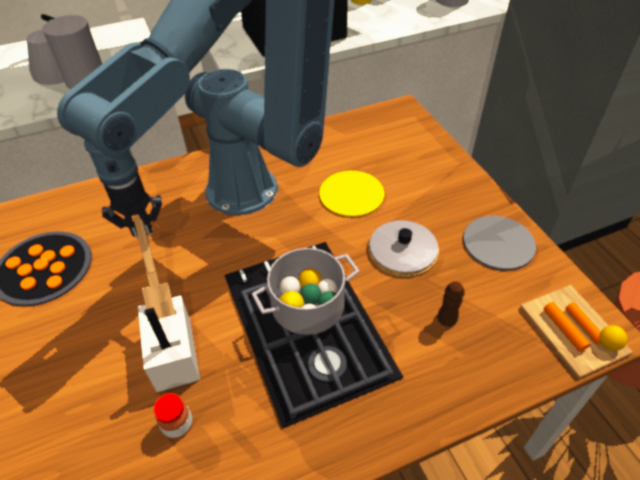

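Spatula leans 45° in the grip (both views agree: 45.2°, 44.9°), tip still in the slot mouth (165,310). Firm the grip, lift, and carry it.

>>> move_arm:
  targets: "0 0 0 0 0; 0 0 0 0 0; 0 0 0 -0.05 0; 0 0 0 -0.15 0; 0 0 0 -0.3 0; 0 0 0 -0.5 0; 0 0 0 -0.7 0; 0 0 0 -0.9 0; 0 0 0 -1 0; 0 0 0 -1 0"
  grip_force: 90

```text
clock: 18.45
ee_pos: [0.3063, -0.3038, 0.3428]
eef_rot: [0.168, 3.135, -0.005]
contact_force: [-0.2, 0.3, -1.7]
width: 0.0186
grasp_force: 87.8
```

>>> move_arm:
  targets: "0 0 0.1 0 0; 0 -0.02 0.25 0 0; 0 -0.03 0.45 0 0; 0 -0.05 0.65 0 0; 0 -0.06 0.85 0 0; 0 -0.07 1 0 0"

```text
clock: 19.05
ee_pos: [0.3233, -0.2018, 0.3397]
eef_rot: [-0.167, -3.136, -0.003]
contact_force: [0.1, 0.1, -0.4]
width: 0.0189
grasp_force: 87.9
```

>>> move_arm:
  targets: "0 -0.01 0.2 0 0; 0 -0.03 0.4 0 0; 0 -0.04 0.6 0 0; 0 -0.06 0.8 0 0; 0 -0.07 1 0 0"

```text
clock: 19.55
ee_pos: [0.3406, -0.1035, 0.3398]
eef_rot: [-0.167, -3.136, -0.002]
contact_force: [0.0, -0.7, -1.1]
width: 0.0188
grasp_force: 87.9
```

```bash
python3 ang.py c; python3 -c "
from h import *
go([.363,.0365,.33])"
```

```text
clock 19.55 pos [ 0.3406 -0.1035  0.3398] x [-0.994  0.106  0.001] y [0.106 0.994 0.001] shares [-1.38  -2.027  0.413] q [-0.63 -0.43  1.96  0.    1.61 -2.1 ] w 0.018817721198109365 F [ 0.01602594 -0.67924259 -1.1038355 ] g 87.87605166435242
scene 737
 dir [ 0.70461804 -0.7095868  -0.10238282  0.08023664] angle 44.79869 z range [0.02132121 0.13547787] x range [-0.15754297 -0.04214312]
top 202
 dir [ 0.71208817 -0.70209    -0.11995995  0.09923351] angle 45.40507 z range [0.04946496 0.13427881] x range [-0.15517553 -0.06572569]
clock 19.65 pos [ 0.3408 -0.1029  0.3399] x [-0.995  0.103  0.001] y [0.103 0.995 0.002] shares [-0.077  1.409  0.101] q [-0.63 -0.43  1.96  0.    1.61 -2.1 ] w 0.01836409026419094 F [-1.3636604  -1.11466446 -1.38491615] g 87.98704862594604
```

>>> move_arm:
  targets: "0 0 0.2 0 0; 0 -0.01 0.4 0 0; 0 -0.02 0.6 0 0; 0 -0.02 0.8 0 0; 0 -0.03 1 0 0"

```text
clock: 20.15
ee_pos: [0.3543, -0.0057, 0.3401]
eef_rot: [-0.168, -3.136, -0.0]
contact_force: [0.5, 0.3, -0.8]
width: 0.0186
grasp_force: 88.1
```

>>> move_arm:
  targets: "0 0 0.2 0 0; 0 0 0.35 0.05 0; 0 0 0.41 0.1 0; 0 0 0.41 0.16 0; 0 0 0.41 0.2 0; 0 0 0.41 0.2 0; 0 0 0.41 0.2 0"

```text
clock: 20.85
ee_pos: [0.3592, 0.0336, 0.3207]
eef_rot: [-0.17, -3.137, 0.0]
contact_force: [0.2, -0.7, -0.7]
width: 0.0187
grasp_force: 88.1
```

```bash
python3 ang.py d; python3 - <<'E'
from h import *
s=observe(); Rm=R.from_rotvec(s["eef_rot"]).as_matrix()
for n in("scene","top"):
    m=camera_model(n); p,d=grab_frame(n); X=cloud(n,d,m); L=(X-s["ee_pos"])@Rm; hsv=cv2.cvtColor(p,cv2.COLOR_BGR2HSV)
    perp=(L[...,0]+L[...,2]+.008)/np.sqrt(2)   # distance off a 45 deg line through grasp
    k=(d>0)&(abs(perp)<.02)&(abs(L[...,1])<.035)&(L[...,0]<-.05)&(L[...,0]>-.19)&(hsv[...,1]>40)
    al=((-L[...,0]+L[...,2]+.008)/np.sqrt(2))[k]; e=al>np.percentile(al,99)-.006
    print(n,k.sum(),"along",np.percentile(al,99),"tip",X[k][e].mean(0),"yrange",np.percentile(L[k][:,1],[2,98]))
    # pot rim
    r=(d>0)&(hsv[...,1]<60)&(abs(X[...,2]-.144)<.004)&(np.hypot(X[...,0]-.512,X[...,1]-.02)<.105)
    print(" rim",cv2.minEnclosingCircle(X[r][:,:2].astype(np.float32)))
E
```

```text
clock 20.85 pos [0.3592 0.0336 0.3207] x [-0.994  0.108  0.   ] y [ 0.108  0.994 -0.   ] shares [-1.346 -3.407  0.227] q [-0.24 -0.41  1.98 -0.    1.57 -1.7 ] w 0.01872374353594035 F [ 0.20949245 -0.72218994 -0.7063833 ] g 88.11645984649658
scene 693
 dir [ 0.7086613  -0.7055488  -0.10195462  0.08006439] angle 45.126102 z range [0.02117472 0.13529582] x range [-0.15769456 -0.0419535 ]
top 0
scene 1183 along 0.2131532145953729 tip [0.51412475 0.01629424 0.18685681] yrange [-0.02938909  0.02747188]
 rim ((0.5139056444168091, 0.019993487745523453), 0.09324529767036438)
top 5 along 0.2130665469385738 tip [0.51557067 0.03329719 0.18553212] yrange [0.01635401 0.02090363]
 rim ((0.5111147165298462, 0.02121359296143055), 0.09206342697143555)
```

View pics/scene_d.png

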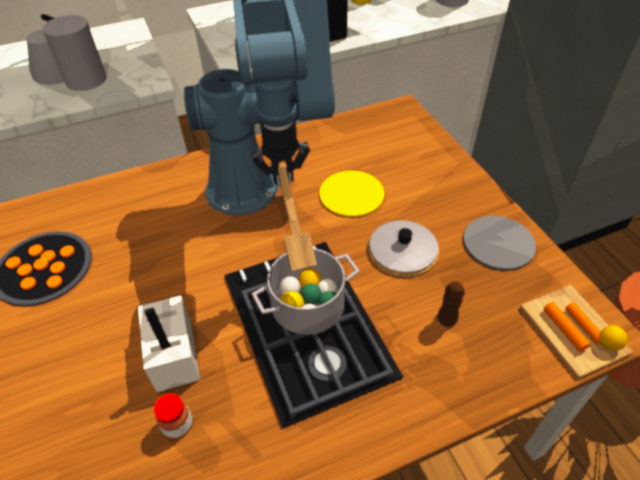

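Tip is over the pot middle (scene px ~302,265), ~40 mm above the rim; 45° slant; lid on the trivet, all else undisturbed. A small final trim, then hand in.

>>> move_arm:
  targets: "0 0 0.02 0.03 0; 0 0 0.04 0.05 0; 0 0 0.04 0.05 0; 0 0 0.04 0.05 0; 0 0 0.04 0.05 0; 0 0 0.04 0.05 0; 0 0 0.04 0.05 0; 0 0 0.04 0.05 0"

```text
clock: 21.85
ee_pos: [0.3597, 0.0381, 0.3158]
eef_rot: [0.168, 3.137, -0.0]
contact_force: [0.2, -0.0, -0.4]
width: 0.019
grasp_force: 88.1
```

```bash
python3 - <<'E'
from h import *
go([.359,.037,.316]); print(np.abs(observe()["qvel"]).max()); print(sign_off())
E
```

```text
clock 21.85 pos [0.3597 0.0381 0.3158] x [-0.994  0.107 -0.   ] y [ 0.107  0.994 -0.   ] shares [ 0.006 -0.012 -0.002] q [-0.23 -0.4   1.99 -0.    1.56 -1.69] w 0.019040743128750877 F [ 0.24132759 -0.01122179 -0.42343716] g 88.11681032180786
0.0010994992208686958
the job is handed in; nothing more can be done
None
```

The job is handed in at 21.9 s: the lid lies flat on the cork trivet, and the gripper holds the spatula still, blade down at about 45°, with the blade's end about 35 mm above the rim over the middle of the open pot.

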